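# Glue pot off the warmer, bored leg block held hole-up

### The job

Get ready to glue a dowel into the furniture leg: lift the glue pot off its warmer by the arched handle keep it upright, set it down gently and wholly on the round cork mat beside the warmer, and let go. Then find which of the three like leg blocks lying on the bench has been bored in one end, pick it up, turn it so that its blind hole faces straight up, and finish while holding it still like that in the gripper, in the air a hand's width clear of the bench and within 30 cm of the pot. Leave the tools lying about on the bench where they are.

Things in the scene. Friction and masses are not known exactly. Their poses are not given: they have to be found in the camera images.
- pot_grip (a point): middle of the grip of the glue pot's fixed arched handle: a round dark wooden bar 18 mm thick and 62 mm long, level, across the top of the pot. Site axes: y along the bar, z up the pot's axis. The point is 150 mm above the underside of the pot and on its axis; the lid's top is 56 mm below it, so there is open space under the bar. The steel wires of the handle run down from the bar's ends
- pot_base (a point): centre of the underside of the glue pot, z up its axis. Plain lidded metal pot, body 90 mm across and 82 mm high, lid 95 mm across, 106 mm over the handle's wires (along y), 0.44 to 0.72 kg
- glue_pot: the same glue pot as a whole (loose), origin at the centre of its underside. It starts standing on the warmer
- warmer_plate (a point): centre of the top plate of the warmer that the pot starts on: fixed grey round stand 132 mm across, plate 50 mm above the bench, with three small steel lugs standing 8 mm above the plate round the pot's foot (lift the pot straight up to clear them)
- warmer: the same warmer as a whole, origin at the bench below the plate's centre
- mat_top (a point): centre of the upper face of the round cork mat, 170 mm across, 6 mm thick, fixed to the bench. The warmer and the mat may change places
- bored_leg_center (a point): centre of the bored leg block: square light-wood block 90 mm long and 46 x 46 mm in section, lying on a long side (centre 23 mm above the bench), loose, 0.09 to 0.18 kg. Site x axis runs along its length and points out of the hole: a round blind hole 25 mm across and 40 mm deep in the middle of the end face at x = +45 mm. The other end, at x = -45 mm, is plain. It starts with the hole pointing sideways, in any direction level with the bench; x must end up pointing straight up
- bored_leg: the same bored block as a whole, origin at the centre of the long side that it starts lying on (23 mm below its centre along its own z), same axes as the point
- solid_leg_a_center (a point): centre of a leg block of the same size and wood without any hole, lying in the same way, x along its length, loose. The three blocks change places
- solid_leg_a: the same solid block as a whole, origin at the centre of its underside
- solid_leg_b_center (a point): centre of the second leg block without any hole, as the first
- solid_leg_b: the same solid block as a whole, origin at the centre of its underside
- sanding_block: bystander: wooden sanding block with cork sole, 100 x 58 x 31 mm, origin at the centre of its underside, x along its length
- tape_measure: bystander: grey tape measure standing on edge, 70 x 36 x 66 mm, origin at the centre of its underside
- mallet: bystander: wooden mallet lying flat at the back of the bench, head 70 x 130 x 56 mm centred on the origin, handle 240 mm to its -x
- glue_brush: bystander: flat brush 170 mm long, 13 mm high, lying along its x, origin under its middle
- try_square: bystander: try square lying flat, stock 130 mm along its x, 16 mm high, blade 180 mm to its +y, origin under the middle of the stock
- bar_clamp: bystander: steel bar clamp lying flat along its x, 340 x 110 mm, 35 mm high, origin under the middle of the bar
There are look-alikes about, which are no part of the job. What is shaped like the glue_pot but pink is not meant.

How it is judged:
On the way, in this order (a step that is already met when the one before it is completed fails the run):
1. the glue pot is lifted clear of the warmer by the gripper (height (world z) of pot_base above 0.07 m and contact force between the fingers and glue_pot above 1 N), for 0.1 s.
2. the glue pot stands upright on the cork mat, released and at rest (horizontal distance between pot_base and mat_top below 0.04 m and height (world z) of pot_base below 0.012 m and angle between pot_base's own z axis and vertical below 0.1 rad and contact force between the fingers and glue_pot below 0.1 N and linear speed of glue_pot below 0.02 m/s), for 0.3 s.
3. the bored block is held in the air with its hole up (angle between bored_leg_center's own x axis and vertical below 0.26 rad and height (world z) of bored_leg_center above 0.11 m and contact force between the fingers and bored_leg above 2 N and horizontal distance between bored_leg_center and pot_base below 0.3 m and contact force between bored_leg and glue_pot below 0.1 N and contact force between bored_leg and warmer below 0.1 N and contact force between bored_leg and solid_leg_a below 0.1 N and contact force between bored_leg and solid_leg_b below 0.1 N and contact force between bored_leg and mallet below 0.1 N and contact force between bored_leg and tape_measure below 0.1 N), for 0.2 s.
At the end, for the whole second after the job is handed in: Bored block held still by the fingers alone, hole within 0.26 rad of straight up, centre over 0.11 m above the bench and within 0.30 m (level) of the pot; pot upright within 0.1 rad, at rest, untouched, its axis within 40 mm of the cork mat's centre; no tool moved over 40 mm (all of step 2 and all of step 3 and linear speed of bored_leg below 0.03 m/s and angular speed of bored_leg below 0.2 rad/s); the arm keeps its last pose, push and grip.
It fails at once if the glue pot is tipped by more than 0.5 rad (angle between pot_base's own z axis and vertical above 0.5 rad).
It fails at once if the glue pot is dropped (falls faster than 0.5 m/s out of the gripper) (linear speed of glue_pot above 0.5 m/s and contact force between the fingers and glue_pot below 0.1 N).
It fails at once if a tool lying on the bench is moved by more than 40 mm (distance of any of sanding_block, tape_measure, mallet, glue_brush, try_square, bar_clamp from where it was at the start of the episode above 0.04 m).
It also fails if it takes over 58 s, if anything falls off the work surface, if the arm or the gripper's body presses on something with over 40 N, if the wrist force passes 120 N, or if a joint passes its speed limit or range.

### The arm

A 6-joint arm with a two-finger parallel gripper is mounted at the origin on the work surface. World frame = base frame: x ahead of the robot, y to its left, z up, the work surface at z = 0. Lengths are in m, angles in rad, forces in N, time in s.
With the tool pointing down it reaches from about 0.325 to 0.9 m from the base axis. Payload 6.1 kg.
Tool frame: the origin (TCP) lies midway between the tips of the shut fingers; the grasp point (between the pads) lies 19 mm behind it; x points along the fingers, y is the direction in which the jaws open and shut, and the axes are right-handed (so a half turn about x gives the same grasp; the last joint's range is limited). The gripper opens to 85 mm and grips with 20 to 120 N. Pads are 22 mm wide; open, the fingers measure 114 mm over their backs; the gripper's body (76 mm by 85 mm) begins 54 mm behind the grasp point. The pads swing forward as they close: fully open they stand 13 mm farther back than shut.
Start: joints at [0.974, 0.22, 1.526, -0, 1.395, -0.126], TCP at [0.283, 0.557, 0.231] pointing down, gripper open.
Joint ranges: [-2.98, 2.98], [-0.91, 2.08], [0.09, 2.57], [-1.24, 4.39], [0.2, 2.65], [-2.68, 2.68]. Speed limits (rad/s): [2.57, 2.57, 3.01, 3.14, 3.14, 3.14].

### API

Orientations are given as [roll, pitch, yaw] about the fixed x, y, z axes, in that order (R = Rz(yaw) Ry(pitch) Rx(roll)).
In Python, from plant import movep, move_l, set_joints, gripper_to, hold, inverse_kinematics, observe, get_image, get_calibration, Unreachable, job_done gives the robot as it stands. Calls block until the motion is done:
- movep(position, orientation): joint-space move of the TCP to a pose.
- move_l(position, feed=0.15, rotation=None, max_force=None): straight line of the TCP; rotation=None keeps the orientation; feed is the mean speed in m/s. With max_force (N) it stops when the force on the tool has changed by that much, and returns True; else False.
- set_joints(angles): joint-space move.
- gripper_to(opening, f_grip=None): finger opening in m; f_grip is the grip in N (None keeps the last); returns when the fingers have stopped.
- hold(seconds).
- inverse_kinematics(position, orientation): joint angles nearest the present ones, or None.
- observe(): the state.
- get_image(name): name is "scene" or "side" or "wrist"; returns (picture, depth): 384x512x3 uint8, red, green, blue; 384x512 float32, m along the optical axis (not along the pixel's ray), 0 where there is no reading.
- get_calibration(name): a dict with "intrinsics" (3x3 intrinsics, pixels), "dist_coeffs" ([k1, k2, p1, p2, k3] as OpenCV has them; the pictures are not rectified), "world_from_camera" (4x4, takes a point from camera to world coordinates). Camera axes: x right, y down, z forward; pixel columns grow to the right and rows downward; lengths in m; the calibration is good to about 2 mm. A picture is of the moment at which its call begins: read the wrist's pose just before it. get_calibration takes no time and is no camera call; for the wrist camera it gives the pose at the moment of the call.
A pose or a line that the arm cannot do raises Unreachable and nothing moves.
- job_done(): hands the job in, once; it reports no verdict.
The state is a dict: "time_s": time; "q": joint angles; "joint_velocities": joint speeds; "joint_torque": joint torques, N m; "eef_pos": TCP position; "tcp_rot": TCP orientation; "ft_force": force on the tool from outside, world axes, zero at the start; "torque": the same for the moment, N m; "opening": finger opening in m.
Only numpy, scipy, OpenCV 4.12 (cv2) and the standard library are available. Lean on these libraries where they do the work, as an engineer would, in place of code of your own. Each camera call takes 0.05 s, during which the arm holds its last target.

## Working session

There is one attempt and no reset: what is moved stays moved. The work goes in short steps, each a Python script; the robot and the scene stay as the last script left them, time stands still between calls to the robot, and variables do not carry over. Pictures are saved under pics/ and viewed, and the job is handed in when it is done.

```bash
ls; mkdir -p pics; python3 - <<'E'
from plant import *
import cv2, numpy as np
for n in ["scene","side","wrist"]:
    p,d=get_image(n); cv2.imwrite(f"pics/{n}0.png",cv2.cvtColor(p,cv2.COLOR_RGB2BGR)); np.savez(f"{n}0.npz",p=p,d=d,**get_calibration(n))
    c=get_calibration(n); print(n,np.round(c["intrinsics"],1).tolist(),c["dist_coeffs"],np.round(c["world_from_camera"],3).tolist())
print(observe())
E
```

```text
pics
scene [[498.3, 0.0, 258.9], [0.0, 498.3, 201.5], [0.0, 0.0, 1.0]] [0.06583089 0.         0.         0.         0.        ] [[0.822, 0.427, -0.376, 1.234], [0.569, -0.639, 0.518, -1.007], [-0.019, -0.64, -0.769, 1.532], [0.0, 0.0, 0.0, 1.0]]
side [[414.6, 0.0, 254.3], [0.0, 414.6, 188.3], [0.0, 0.0, 1.0]] [-0.07714761  0.          0.          0.          0.        ] [[-0.965, -0.174, 0.198, 0.226], [-0.263, 0.633, -0.728, 1.116], [0.001, -0.754, -0.657, 1.186], [0.0, 0.0, 0.0, 1.0]]
wrist [[279.8, 0.0, 254.1], [0.0, 279.8, 186.9], [0.0, 0.0, 1.0]] [-0.06065779  0.          0.          0.          0.        ] [[0.453, 0.847, 0.279, 0.212], [0.892, -0.429, -0.143, 0.594], [-0.002, 0.314, -0.949, 0.372], [0.0, 0.0, 0.0, 1.0]]
{'time_s': 0.15, 'q': array([ 9.73893899e-01,  2.21065481e-01,  1.52734894e+00,  3.89434245e-06,
        1.39467864e+00, -1.26123615e-01]), 'joint_velocities': array([ 0.00083641, -0.00187699, -0.00223195, -0.00016856,  0.00037363,
       -0.00047319]), 'joint_torque': array([ 9.57055090e-04, -4.97482789e+01, -3.89906144e+01, -1.12467951e-04,
        7.05957893e-03, -1.58292289e-05]), 'eef_pos': array([0.2832432 , 0.55661909, 0.23043749]), 'tcp_rot': array([-1.69947462,  1.56929591, -2.17025412]), 'ft_force': array([-0.0549745 , -0.7953407 , -0.29464446]), 'torque': array([ 0.04627101,  0.04765657, -0.0595752 ]), 'opening': 0.08526970261133257}
```

View pics/scene0.png

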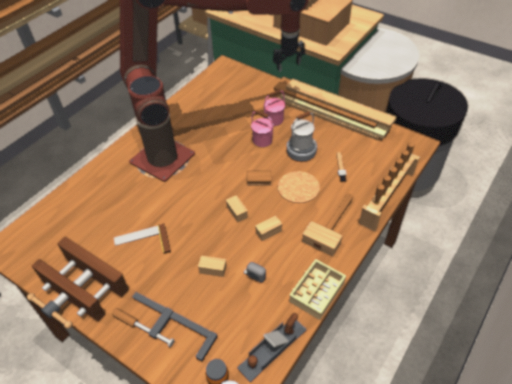

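View pics/side0.png

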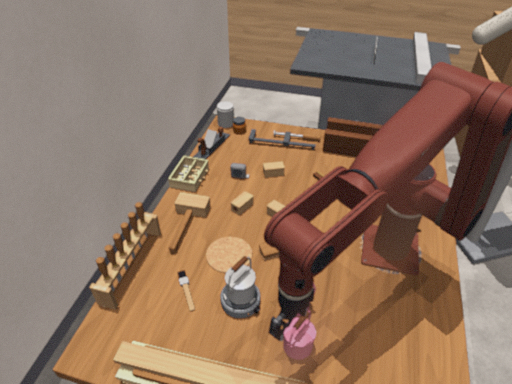

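View pics/wrist0.png

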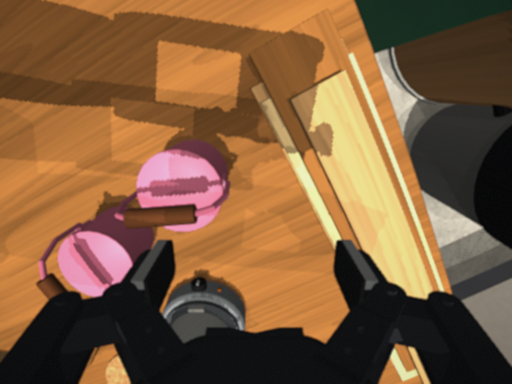

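The scene picture shows the grey pot on its warmer at about (302,140) and the mat at (299,186). The three blocks are at (236,208), (268,227) and (212,265), with the pink pots at (262,132) and (274,110). Next I'll get rough positions.

```bash
cat > h.py <<'E'
import numpy as np, cv2
from plant import *
def snap(n,name=None):
    c=get_calibration(n); p,d=get_image(n)
    if name: cv2.imwrite(f"pics/{name}.png",cv2.cvtColor(p,cv2.COLOR_RGB2BGR)); np.savez(f"{name}.npz",p=p,d=d,**c)
    return p,d,c
def load(name):
    z=np.load(f"{name}.npz"); return z["p"],z["d"],{k:z[k] for k in ("intrinsics","dist_coeffs","world_from_camera")}
def rays(c,uv):
    uv=np.asarray(uv,float).reshape(-1,1,2)
    n=cv2.undistortPoints(uv,np.array(c["intrinsics"]),np.array(c["dist_coeffs"])).reshape(-1,2)
    T=np.array(c["world_from_camera"]); return T[:3,3],np.c_[n,np.ones(len(n))]@T[:3,:3].T
def onplane(c,uv,z):
    o,r=rays(c,uv); return o+r*((z-o[2])/r[:,2])[:,None]
def cloud(c,d,mask=None):
    m=d>0
    if mask is not None: m&=mask
    v,u=np.nonzero(m); o,r=rays(c,np.c_[u,v]); return o+r*d[v,u][:,None],np.c_[u,v]
E
python3 - <<'E'
from h import *
p,d,c=load("scene0")
P={"pothandle":(302,124,.2),"mat":(299,186,.006),"warmer":(302,150,.03),"b1":(236,208,.04),"b2":(268,227,.04),"b3":(212,265,.04),"pink1":(262,130,.09),"pink2":(274,108,.09),"brush":(342,165,.01),"sand":(260,177,.03),"mallet":(322,237,.05),"tape":(257,271,.06),"sq":(160,235,.01)}
for k,(u,v,z) in P.items():
    o,r=rays(c,[(u,v)]); print(k,np.round(onplane(c,[(u,v)],z)[0],3), np.round((o+r*d[v,u])[0],3))
p,d,c=load("wrist0")
for uv in [(170,215),(95,265),(400,250),(200,300)]:
    o,r=rays(c,[uv]); print(uv,np.round((o+r*d[uv[1],uv[0]])[0],3))
# enlarge
p=load("scene0")[0]; cv2.imwrite("pics/scene0z.png",cv2.cvtColor(cv2.resize(p[80:290,190:370],None,fx=2.8,fy=2.8,interpolation=cv2.INTER_CUBIC),cv2.COLOR_RGB2BGR))
E
```

```text
pothandle [0.497 0.316 0.2  ] [0.466 0.371 0.144]
mat [0.577 0.18  0.006] [0.582 0.171 0.018]
warmer [0.489 0.344 0.03 ] [0.497 0.329 0.046]
b1 [ 0.449 -0.077  0.04 ] [ 0.454 -0.083  0.049]
b2 [ 0.603 -0.084  0.04 ] [ 0.606 -0.089  0.048]
b3 [ 0.532 -0.333  0.04 ] [ 0.538 -0.338  0.052]
pink1 [0.314 0.299 0.09 ] [0.318 0.292 0.098]
pink2 [0.277 0.447 0.09 ] [0.277 0.447 0.09 ]
brush [0.666 0.377 0.01 ] [0.666 0.377 0.01 ]
sand [0.429 0.115 0.03 ] [0.426 0.118 0.026]
mallet [ 0.795 -0.019  0.05 ] [ 0.798 -0.024  0.058]
tape [ 0.685 -0.274  0.06 ] [ 0.684 -0.272  0.056]
sq [ 0.273 -0.324  0.01 ] [ 0.273 -0.324  0.011]
(170, 215) [0.266 0.487 0.158]
(95, 265) [0.296 0.339 0.094]
(400, 250) [0.447 0.67  0.084]
(200, 300) [0.427 0.396 0.043]
```

View pics/scene0z.png

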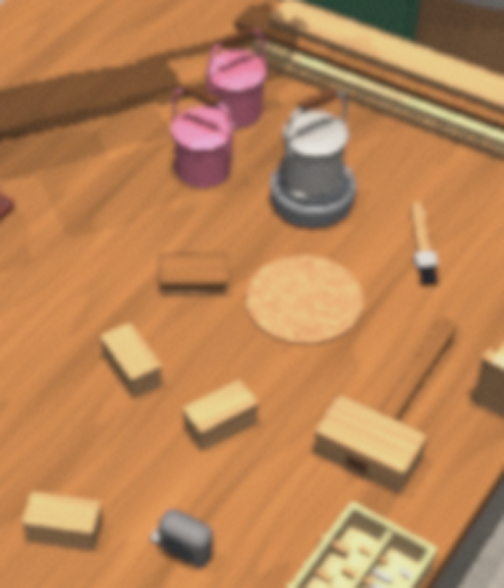

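```bash
python3 - <<'E'
from h import *
p=load("side0")[0]; cv2.imwrite("pics/side0z.png",cv2.cvtColor(cv2.resize(p[150:330,160:350],None,fx=3.2,fy=3.2,interpolation=cv2.INTER_CUBIC),cv2.COLOR_RGB2BGR))
o=observe(); print(o["tcp_rot"])
from scipy.spatial.transform import Rotation as R
print(R.from_euler('xyz',o["tcp_rot"]).as_matrix().round(2))
# tool down with jaw direction yaw a : x_tool=-z
for a in (0,.5,1,1.5,-.5,-1): print(a, inverse_kinematics([.46,.32,.40],[0,np.pi/2-1e-3,a]), )
E
```

```text
[-1.69947462  1.56929591 -2.17025412]
[[-0.    0.45  0.89]
 [-0.    0.89 -0.45]
 [-1.   -0.   -0.  ]]
0 [ 4.67341322e-01  1.08211387e-02  1.44419158e+00 -4.53504048e-04
  1.68568716e+00 -1.10350720e+00]
0.5 [ 4.67050372e-01  1.06790404e-02  1.44433482e+00  3.31618768e-05
  1.68557934e+00 -1.60374214e+00]
1 [ 4.66764273e-01  1.07365440e-02  1.44427685e+00  5.11697716e-04
  1.68571807e+00 -2.10397316e+00]
1.5 [ 4.66553175e-01  1.09795488e-02  1.44403188e+00  8.64807712e-04
  1.68606933e+00 -2.60414346e+00]
-0.5 [ 4.67565784e-01  1.11279976e-02  1.44388220e+00 -8.29003747e-04
  1.68601511e+00 -6.03326082e-01]
-1 [ 4.67668796e-01  1.15244109e-02  1.44348243e+00 -1.00138052e-03
  1.68648281e+00 -1.03243170e-01]
```

View pics/side0z.png

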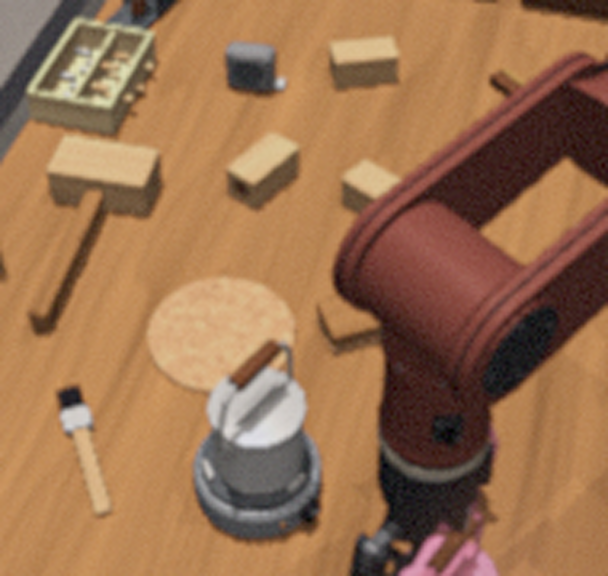

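The side view shows a dark spot, probably the hole, on the +x end of the middle block, at zoom pixel (240,187). Next is a closer wrist look at the pot.

```bash
python3 - <<'E'
from h import *
movep([.50,.30,.44],[0,np.pi/2,-1.0]); hold(.3)
snap("wrist","w1"); snap("side","side1"); print(observe()["time_s"],observe()["eef_pos"])
E
```

```text
2.0167 [0.49979427 0.30034278 0.4397951 ]
```

View pics/w1.png

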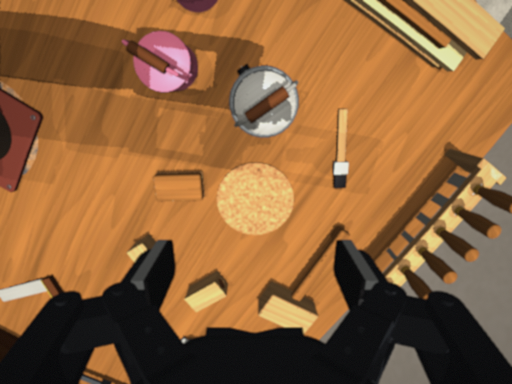

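View pics/side1.png

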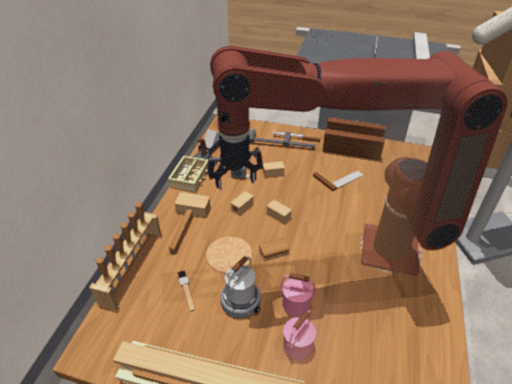

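The wrist view shows the bar from about (247,117) to (288,90) and the mat centred near (256,198). I'll measure both.

```bash
python3 - <<'E'
from h import *
p,d,c=load("w1")
hsv=cv2.cvtColor(p,cv2.COLOR_RGB2HSV)
def big(m,roi):
    mm=np.zeros_like(m); u0,v0,u1,v1=roi; mm[v0:v1,u0:u1]=m[v0:v1,u0:u1]
    cs,_=cv2.findContours(mm,cv2.RETR_EXTERNAL,cv2.CHAIN_APPROX_NONE); return max(cs,key=cv2.contourArea)
bar=((hsv[...,1]>90)&(hsv[...,2]<140)).astype(np.uint8)*255
k=big(bar,(238,78,295,126)); r=cv2.minAreaRect(k); print("bar",r,cv2.contourArea(k))
bx=onplane(c,cv2.boxPoints(r),0.2); ctr=onplane(c,[r[0]],.2)[0]; print(np.round(bx,3),"ctr",ctr.round(4))
pts=onplane(c,k.reshape(-1,2),.2)[:,:2]; w,V=np.linalg.eigh(np.cov(pts.T)); print("dir",V[:,1],np.arctan2(V[1,1],V[0,1]))
# depth cloud of bar
m=np.zeros(d.shape,np.uint8); cv2.drawContours(m,[k],-1,1,-1)
X,_=cloud(c,d,m>0); print("depth bar",np.median(X,0).round(4), X[:,2].min().round(3),X[:,2].max().round(3))
# mat
mat=((hsv[...,0]<22)&(hsv[...,1]<150)&(hsv[...,2]>170)).astype(np.uint8)*255
mat=cv2.morphologyEx(mat,cv2.MORPH_CLOSE,np.ones((7,7)))
k2=big(mat,(205,150,305,245)); print("mat area",cv2.contourArea(k2),cv2.boundingRect(k2))
q=onplane(c,cv2.convexHull(k2).reshape(-1,2),.006)[:,:2].astype(np.float32); print("mat circ",cv2.minEnclosingCircle(q), q.min(0),q.max(0))
# warmer ring from scene? grey pot outline in wrist
im=cv2.cvtColor(p,cv2.COLOR_RGB2BGR).copy(); cv2.drawContours(im,[k,k2],-1,(0,255,0),1)
cv2.imwrite("pics/w1c.png",cv2.resize(im[50:250,170:320],None,fx=3,fy=3))
X,uv=cloud(c,d); s=(abs(X[:,0]-ctr[0])<.07)&(abs(X[:,1]-ctr[1])<.07)&(X[:,2]>.125)&(X[:,2]<.17); print("lid",X[s].min(0).round(3),X[s].max(0).round(3),np.median(X[s],0))
E
```

```text
bar ((266.3883972167969, 104.33589172363281), (12.503129959106445, 46.90327453613281), 55.784297943115234) 513.0
[[0.457 0.342 0.2  ]
 [0.481 0.398 0.2  ]
 [0.496 0.392 0.2  ]
 [0.472 0.336 0.2  ]] ctr [0.4766 0.3675 0.2   ]
dir [0.38812648 0.92160612] 1.1721984895852189
depth bar [0.4764 0.3683 0.2069] 0.201 0.21
mat area 4239.5 (217, 163, 77, 72)
mat circ ((0.5774243474006653, 0.18453311920166016), 0.08551878482103348) [0.49301225 0.10029325] [0.6627946  0.26885533]
lid [0.43  0.316 0.126] [0.523 0.417 0.168] [0.47071029 0.368489   0.14043142]
```

View pics/w1c.png

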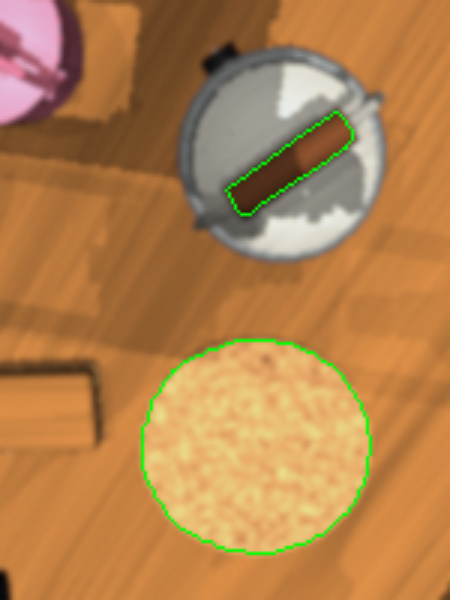

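The bar (61 mm measured against 62 mm given) and the mat (85.5 mm radius against 85 mm) both agree with the spec. Next I'll grasp and lift the pot.

```bash
python3 - <<'E'
from h import *
yaw=1.172-np.pi
movep([.4766,.3678,.30],[0,np.pi/2,yaw]); print(observe()["q"].round(2))
print(move_l([.4766,.3678,.179],feed=.12,max_force=15)); print(observe()["eef_pos"])
gripper_to(0.0,60); hold(.2); o=observe(); print(o["opening"],o["ft_force"],o["time_s"])
snap("side","side2"); snap("scene","scene2")
move_l([.4766,.3678,.194],feed=.05); o=observe(); print(o["opening"],o["ft_force"],o["eef_pos"],o["time_s"])
snap("side","side3")
E
python3 - <<'E'
from h import *
a=load("side2")[0][230:330,190:290];b=load("side3")[0][230:330,190:290]
cv2.imwrite("pics/s23.png",cv2.cvtColor(cv2.resize(np.hstack([a,b]),None,fx=4,fy=4),cv2.COLOR_RGB2BGR))
E
```

```text
[ 0.53  0.13  1.5  -0.    1.51  0.92]
False
[0.47722625 0.36817124 0.18012561]
0.016045976906919435 [-1.89532108  0.43584357  3.30386632] 5.0333
0.01632005305957808 [-0.10761563 -0.08280117 -5.95280062] [0.4766657  0.3677003  0.19388751] 5.5833
```

View pics/s23.png

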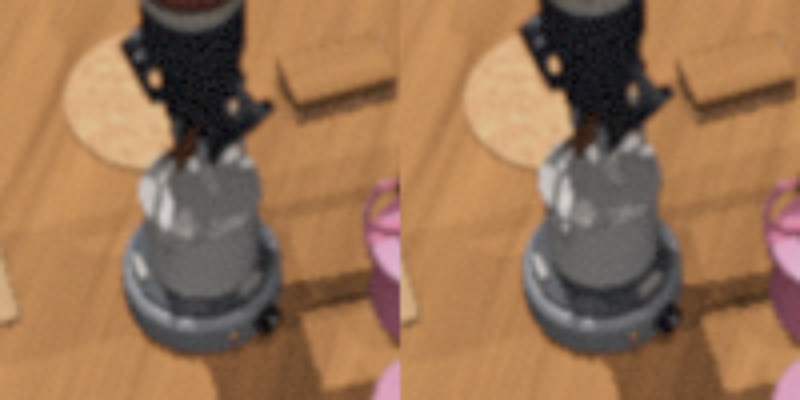

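The right frame shows the pot hanging upright and clear of the warmer's lugs. The load is about 6 N. Next I'll carry it to the mat and set it down.

```bash
python3 - <<'E'
from h import *
move_l([.4766,.3678,.26],feed=.10)
move_l([.5775,.184,.24],feed=.12); hold(.3)
move_l([.5775,.184,.143],feed=.08); hold(.2); o=observe(); print(o["ft_force"],o["eef_pos"])
snap("scene","scene3")
print(move_l([.5775,.184,.128],feed=.02,max_force=3)); o=observe(); print(o["ft_force"],o["eef_pos"],o["opening"],o["time_s"])
snap("side","side4"); 
a=load("side4")[0][180:300,180:300];b=load("scene3")[0][100:220,240:360]
cv2.imwrite("pics/s4.png",cv2.cvtColor(cv2.resize(np.hstack([a,b]),None,fx=3.3,fy=3.3),cv2.COLOR_RGB2BGR))
E
```

```text
[ 0.71247156  1.29502898 -5.76348654] [0.57782127 0.18408467 0.14358273]
True
[-0.30488943  0.22268806  4.67947363] [0.57752805 0.18416557 0.13524759] 0.016084606300216374 10.7417
```

View pics/s4.png

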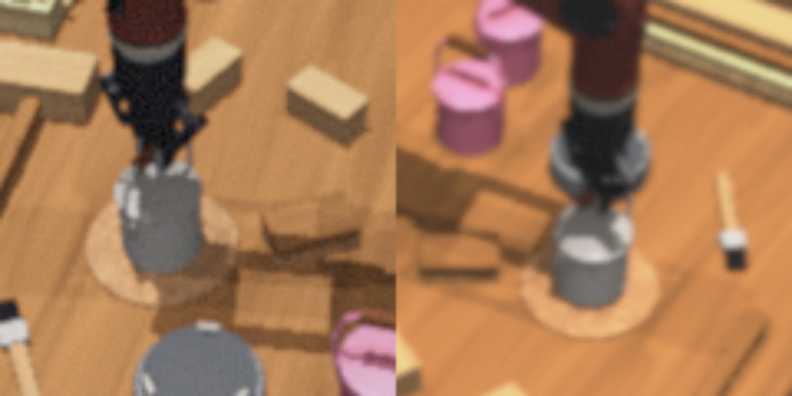

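The pot touched down at the expected height and stands centred on the mat. Next I'll release it, rise, and look at the blocks.

```bash
python3 - <<'E'
from h import *
gripper_to(.085); hold(.2)
move_l([.5775,.184,.32],feed=.12)
snap("side","side5"); 
movep([.56,-.12,.40],[0,np.pi/2,-1.0]); hold(.3)
snap("wrist","w2"); print(observe()["time_s"],observe()["q"].round(2))
E
```

```text
15.1167 [-0.35  0.04  1.41  0.    1.69 -0.92]
```

View pics/w2.png

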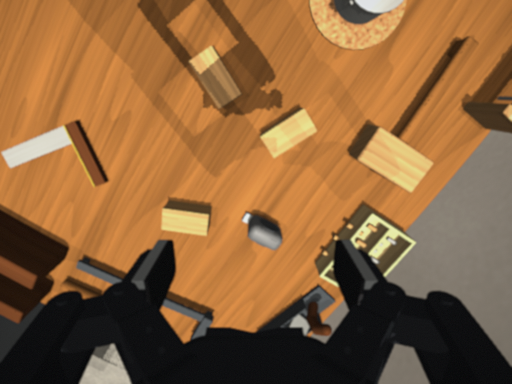

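View pics/side5.png

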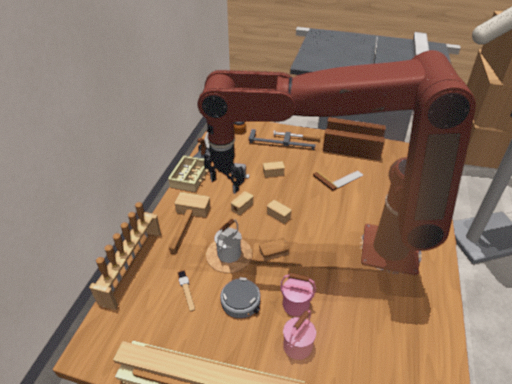

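The pot stands upright on the mat at (229,246) in the side view. In the wrist view the blocks are at (215,77), (289,133) and (187,218). I'll zoom in to confirm the hole, then measure the middle block.

```bash
python3 - <<'E'
from h import *
p,d,c=load("w2")
a=load("side5")[0][150:230,190:300]
a0=load("side0")[0][150:230,190:300]
b=p[40:250,150:330]
def up(x,w,h): return cv2.resize(x,(w,h),interpolation=cv2.INTER_CUBIC)
cv2.imwrite("pics/z5.png",cv2.cvtColor(np.hstack([np.vstack([up(a,400,290),up(a0,400,290)]),up(b,400,580)]),cv2.COLOR_RGB2BGR))
X,uv=cloud(c,d)
img=np.zeros(d.shape,np.uint8); s=(X[:,2]>.038)&(X[:,2]<.058); img[uv[s,1],uv[s,0]]=255
for nm,(u,v) in {"b1":(215,77),"b2":(289,133),"b3":(187,218)}.items():
    mm=np.zeros_like(img); mm[v-40:v+40,u-40:u+40]=img[v-40:v+40,u-40:u+40]
    mm=cv2.morphologyEx(mm,cv2.MORPH_OPEN,np.ones((3,3)))
    k=max(cv2.findContours(mm,cv2.RETR_EXTERNAL,cv2.CHAIN_APPROX_NONE)[0],key=cv2.contourArea)
    q=onplane(c,k.reshape(-1,2),.046)[:,:2].astype(np.float32); r=cv2.minAreaRect(q)
    (w,h)=r[1]; bp=cv2.boxPoints(r); e=max((bp[1]-bp[0],bp[2]-bp[1]),key=np.linalg.norm); print(nm,r,"axis",np.degrees(np.arctan2(e[1],e[0])))
# colour version for b2
hsv=cv2.cvtColor(p,cv2.COLOR_RGB2HSV); print(hsv[133,289],hsv[118,289],hsv[150,300],hsv[100,300])
E
```

```text
b1 ((0.44681328535079956, -0.06309232860803604), (0.04687637835741043, 0.0905861109495163), 65.39449310302734) axis -24.605516
b2 ((0.6027370691299438, -0.07253747433423996), (0.08813932538032532, 0.04701393097639084), 65.91172790527344) axis 65.9117
b3 ((0.5296681523323059, -0.3214097023010254), (0.09159962832927704, 0.049603503197431564), 24.63765525817871) axis 24.637667
[ 22 113 233] [ 19 124 212] [ 14 173 183] [ 14 172 193]
```

View pics/z5.png

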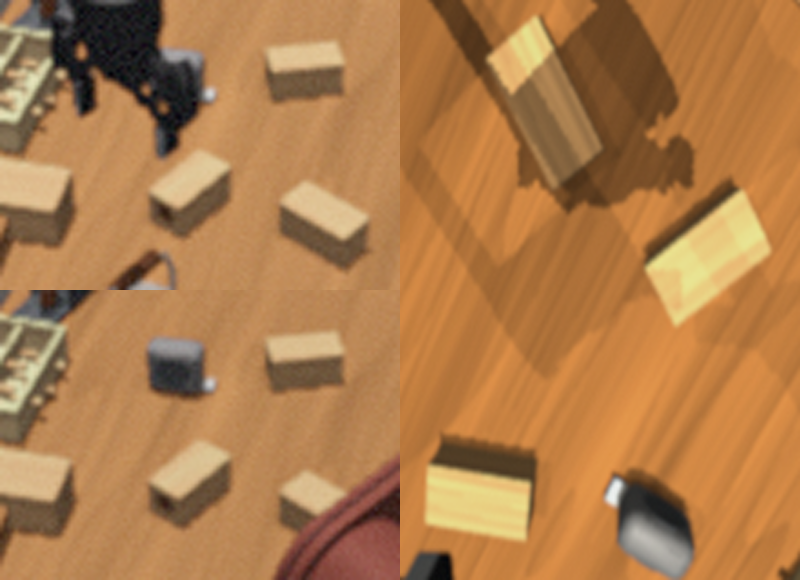

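The hole is confirmed on the middle block's end facing the side camera, so its direction is about 65.9° (mostly +y). The other two blocks show plain ends. Next I'll search for feasible grasp and final poses.

```bash
python3 - <<'E'
from h import *
from scipy.spatial.transform import Rotation as R
th=np.radians(65.9)
q0=observe()["q"]
for yaw,s in ((th,1),(th-np.pi,-1)):
    print("grasp",s,inverse_kinematics([.6027,-.0725,.006],[0,np.pi/2,yaw]),inverse_kinematics([.6027,-.0725,.12],[0,np.pi/2,yaw]))
res=[]
for s in (1,-1):
  for hd in np.radians(np.arange(-180,180,15)):
    for pos in ([.6,-.03,.25],[.5,-.05,.25],[.6,-.05,.35],[.65,.0,.25],[.45,-.05,.3],[.55,-.06,.18]):
      for tilt in (0,.12):
        # tool dips below horizontal by "tilt" = block tilted by the same angle
        h=np.array([np.cos(hd),np.sin(hd),0]); up=np.array([0,0,1.])
        x=np.cos(tilt)*h-np.sin(tilt)*up; hol=np.cos(tilt)*up+np.sin(tilt)*h
        z=s*hol; M=np.c_[x,np.cross(z,x),z]
        e=R.from_matrix(M).as_euler('xyz')
        q=inverse_kinematics(np.array(pos)+.019*x,e)
        if q is not None: res.append((abs(np.array(q)-q0).max(),s,np.degrees(hd).round(),pos,tilt,np.round(q,2)))
res.sort(key=lambda r:r[0]); print(len(res))
for r in res[:25]: print(r)
E
```

```text
grasp 1 None None
grasp -1 [-2.49561043e-01  4.33939857e-01  1.71841312e+00 -4.44089210e-16
  9.89239676e-01  1.71063306e-01] [-2.49561043e-01  2.78869630e-01  1.67414299e+00 -4.44089210e-16
  1.18858004e+00  1.71063306e-01]
382
(np.float64(0.6895220687040402), -1, np.float64(120.0), [0.45, -0.05, 0.3], 0.12, array([-0.6 ,  0.59,  1.49,  0.67,  2.38, -1.  ]))
(np.float64(0.7108257410236246), -1, np.float64(120.0), [0.5, -0.05, 0.25], 0.12, array([-0.56,  0.75,  1.35,  0.7 ,  2.34, -0.98]))
(np.float64(0.7493053975849213), -1, np.float64(120.0), [0.45, -0.05, 0.3], 0, array([-0.6 ,  0.65,  1.49,  0.73,  2.44, -0.98]))
(np.float64(0.7705953355083263), -1, np.float64(120.0), [0.5, -0.05, 0.25], 0, array([-0.56,  0.81,  1.34,  0.76,  2.4 , -0.95]))
(np.float64(0.7924937900171006), -1, np.float64(135.0), [0.5, -0.05, 0.25], 0.12, array([-0.46,  0.83,  1.22,  0.53,  2.46, -1.1 ]))
(np.float64(0.7975126481989856), -1, np.float64(135.0), [0.45, -0.05, 0.3], 0.12, array([-0.49,  0.67,  1.37,  0.49,  2.48, -1.14]))
(np.float64(0.8069359033905562), -1, np.float64(105.0), [0.45, -0.05, 0.3], 0.1
[... 1730 characters left out ...]
26,  0.93,  1.06,  0.01,  2.6 , -1.57]))
(np.float64(0.9274373907908282), -1, np.float64(-180.0), [0.5, -0.05, 0.25], 0.12, array([-0.16,  0.93,  1.05, -0.3 ,  2.58, -1.85]))
(np.float64(0.9275478659105184), -1, np.float64(90.0), [0.45, -0.05, 0.3], 0.12, array([-0.81,  0.38,  1.8 ,  0.93,  2.12, -0.85]))
(np.float64(0.9397056583003225), -1, np.float64(-180.0), [0.45, -0.05, 0.3], 0.12, array([-0.17,  0.76,  1.24, -0.31,  2.57, -1.86]))
(np.float64(0.9465402481600889), -1, np.float64(150.0), [0.45, -0.05, 0.3], 0, array([-0.38,  0.78,  1.28,  0.29,  2.63, -1.32]))
(np.float64(0.9480533364777222), -1, np.float64(150.0), [0.5, -0.05, 0.25], 0, array([-0.36,  0.95,  1.1 ,  0.34,  2.64, -1.27]))
```

```bash
cat >> h.py <<'E'
from scipy.spatial.transform import Rotation as R
def final_pose(pos,hd,s=-1):
    x=np.array([np.cos(hd),np.sin(hd),0]); z=s*np.array([0,0,1.]); M=np.c_[x,np.cross(z,x),z]
    return np.array(pos)+.019*x, R.from_matrix(M).as_euler('xyz')
E
python3 - <<'E'
from h import *
th=np.radians(65.9); yaw=th-np.pi
movep([.6027,-.0725,.14],[0,np.pi/2,yaw]); hold(.2)
snap("wrist","w3"); snap("scene","scene4")
print(move_l([.6027,-.0725,.007],feed=.1,max_force=15), observe()["eef_pos"])
gripper_to(0.0,60); hold(.2); o=observe(); print(o["opening"],o["ft_force"],o["time_s"])
move_l([.6027,-.0725,.14],feed=.1); hold(.2); o=observe(); print(o["opening"],o["ft_force"],o["time_s"],o["q"].round(2))
snap("side","side6"); snap("scene","scene5")
for deg in (60,66,75,90,105):
  for pos in ([.52,-.04,.30],[.52,-.04,.25],[.55,-.05,.28]):
    q=inverse_kinematics(*final_pose(pos,np.radians(deg))); print(deg,pos,None if q is None else np.round(q,2))
a=load("side6")[0][120:300,160:320];b=load("scene5")[0][120:300,190:350]
cv2.imwrite("pics/s6.png",cv2.cvtColor(cv2.resize(np.hstack([a,b]),None,fx=2.5,fy=2.5),cv2.COLOR_RGB2BGR))
E
```

```text
False [ 0.60342558 -0.07268376  0.00787776]
0.04554507675748917 [-0.21486318 -0.13777528  4.59885541] 18.5917
0.045723710006673655 [ 0.43998602 -0.20067797 -1.091341  ] 20.275 [-0.25  0.26  1.66  0.    1.22  0.17]
60 [0.52, -0.04, 0.3] [-0.88  0.26  2.06  1.33  1.83 -0.78]
60 [0.52, -0.04, 0.25] [-0.88  0.37  2.05  1.3   1.8  -0.88]
60 [0.55, -0.05, 0.28] [-0.84  0.36  1.98  1.35  1.8  -0.79]
66 [0.52, -0.04, 0.3] [-0.85  0.32  1.98  1.27  1.89 -0.77]
66 [0.52, -0.04, 0.25] [-0.85  0.42  1.97  1.25  1.86 -0.87]
66 [0.55, -0.05, 0.28] [-0.82  0.41  1.9   1.29  1.86 -0.78]
75 [0.52, -0.04, 0.3] [-0.81  0.41  1.85  1.2   1.98 -0.77]
75 [0.52, -0.04, 0.25] [-0.81  0.5   1.85  1.17  1.95 -0.86]
75 [0.55, -0.05, 0.28] [-0.78  0.5   1.77  1.22  1.96 -0.77]
90 [0.52, -0.04, 0.3] [-0.72  0.54  1.66  1.09  2.14 -0.77]
90 [0.52, -0.04, 0.25] [-0.72  0.63  1.65  1.05  2.1  -0.85]
90 [0.55, -0.05, 0.28] [-0.71  0.63  1.57  1.11  2.12 -0.76]
105 [0.52, -0.04, 0.3] [-0.63  0.66  1.47  0.98  2.29 -0.79]
105 [0.52, -0.04, 0.25] [-0.63  0.74  1.46  0.94  2.25 -0.86]
105 [0.55, -0.05, 0.28] [-0.62  0.75  1.37  1.    2.29 -0.77]
```

View pics/s6.png

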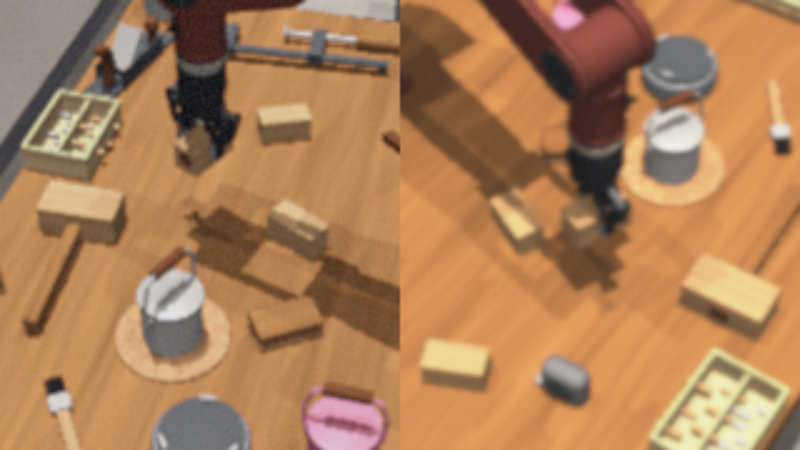

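The block is held level in the gripper with its hole facing the side camera. Next I'll raise it and turn it up.

```bash
python3 - <<'E'
from h import *
move_l([.6027,-.0725,.29],feed=.12)
P,E=final_pose([.55,-.05,.28],np.radians(75))
movep(P,E); hold(.5)
o=observe(); print(o["eef_pos"],o["opening"],o["ft_force"],o["time_s"],o["q"].round(2)); print(R.from_euler('xyz',o["tcp_rot"]).as_matrix().round(3))
for n in("side","scene","wrist"): snap(n,n+"7")
a=load("side7")[0][100:320,130:350];b=load("scene7")[0][60:280,150:370]
cv2.imwrite("pics/s7.png",cv2.cvtColor(cv2.resize(np.hstack([a,b]),None,fx=1.8,fy=1.8),cv2.COLOR_RGB2BGR))
E
```

```text
[ 0.55496081 -0.03139631  0.28015801] 0.04526501830250132 [-0.34507863 -0.7901347  -1.71846063] 23.3917 [-0.78  0.5   1.77  1.22  1.96 -0.77]
[[ 0.258  0.966  0.   ]
 [ 0.966 -0.258 -0.   ]
 [-0.     0.    -1.   ]]
```

View pics/s7.png

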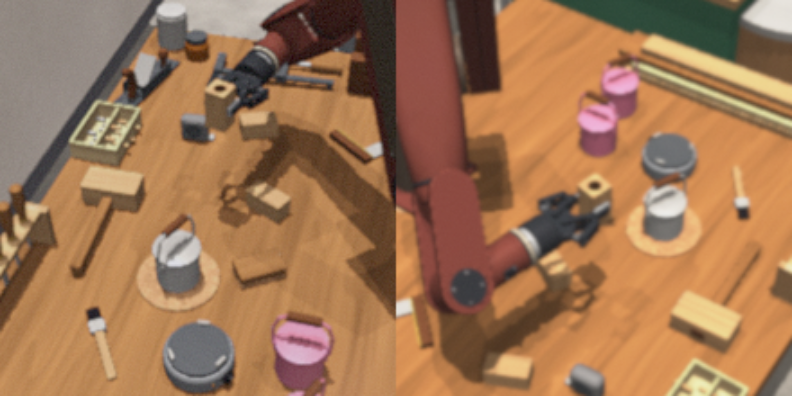

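View pics/wrist7.png

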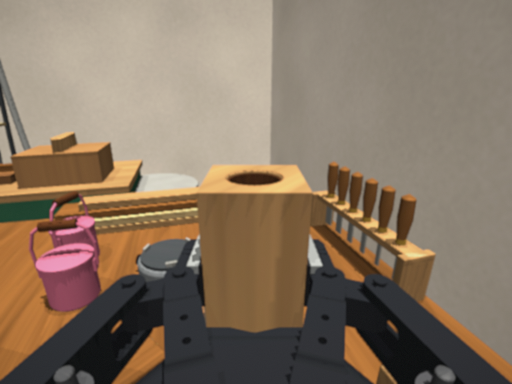

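The hole faces straight up: the wrist view shows it at (254,178) on the block's top. One last numeric check before handing in.

```bash
python3 - <<'E'
from h import *
for n in("scene7","side7"):
    p,d,c=load(n); X,uv=cloud(c,d); col=p[uv[:,1],uv[:,0]].astype(int)
    s=(abs(X[:,0]-.5775)<.09)&(abs(X[:,1]-.184)<.09)&(X[:,2]>.08)&(X[:,2]<.11)&((col.max(1)-col.min(1))<30)
    print(n,"lid centre",(X[s].min(0)+X[s].max(0))/2,X[s].max(0)-X[s].min(0))
    s=(abs(X[:,0]-.55)<.06)&(abs(X[:,1]+.05)<.06)&(X[:,2]>.31)&(X[:,2]<.34)&((col[:,0]-col[:,2])>40)
    print(" block top",np.median(X[s],0).round(3),s.sum())
a=observe(); hold(.5); b=observe(); print(a["joint_velocities"].round(4),b["opening"],b["ft_force"],b["time_s"])
job_done()
E
```

```text
scene7 lid centre [0.57759406 0.17376282 0.09351164] [0.08706686 0.09136573 0.02700107]
 block top [ 0.551 -0.054  0.321] 173
side7 lid centre [0.57531671 0.18771626 0.09338261] [0.09217928 0.09625079 0.02655566]
 block top [ 0.547 -0.037  0.322] 130
[-0.0006  0.0004  0.0028  0.0023 -0.0002  0.001 ] 0.04546361500892863 [-0.65959742  0.29653149 -1.12458011] 24.0417
the job is handed in; nothing more can be done
```

The job is handed in, at about 24 s of the 58 s allowed; it reported no verdict.

- **Pot:** I lifted the grey pot by its bar and set it on the cork mat. Touchdown was at the expected height, and then I let go. It stands upright. Its lid centre measured (0.578, 0.174) from the scene camera and (0.575, 0.188) from the side camera. The mat centre is (0.577, 0.184), so the pot is within about 10 mm of it. The two cameras disagree by 14 mm in y, probably because each sees only part of the lid.
- **Bored block:** It was the middle one of the three. The hole showed in the side view before I picked it up, and the wrist and scene views now show it facing up. I grasped the block across its width and turned it.
- **Final hold:** By the tool pose the block is vertical, with its centre about 0.28 m above the bench and about 0.24 m from the pot. The two cameras put its top face at 0.321 and 0.322 m, slightly below the expected 0.325 m. The finger opening stayed at 45 mm and the arm was still.
- **Tools:** I saw none displaced in the pictures, but I did not measure each one.

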